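# Load the reagent bottles into their matching holders

### The job

Stand each of the four blue-capped white bottles upright in the holder on the grey deck made for its shape and size: large round, small round, square and oblong. Keep the bottles upright all the way and set each one down on the floor of its holder rather than dropping it. Leave the open beaker and the conical flask standing where they are.

Things in the scene. Friction and masses are not known exactly. Their poses are not given: they have to be found in the camera images.
- bottle_large_round: loose white plastic reagent bottle with a blue screw cap, standing upright; origin at the centre of its underside, z up along its axis. round body 56 mm diameter, 72 mm high; cap 38 mm diameter, 94 mm high overall; about 0.2 kg
- bottle_small_round: loose white plastic reagent bottle with a blue screw cap, standing upright; origin at the centre of its underside, z up along its axis. round body 36 mm diameter, 64 mm high; cap 26 mm diameter, 84 mm high overall; about 0.09 kg
- bottle_square: loose white plastic reagent bottle with a blue screw cap, standing upright; origin at the centre of its underside, z up along its axis. square body 44 x 44 mm (sides along its x and y), 70 mm high; round cap 30 mm diameter, 90 mm high overall; about 0.15 kg
- bottle_oblong: loose white plastic reagent bottle with a blue screw cap, standing upright; origin at the centre of its underside, z up along its axis. oblong flat-sided body 62 mm along its x, 28 mm along its y, 70 mm high; round cap 24 mm diameter, 90 mm high overall; about 0.13 kg
- holder_large_round: fixed open aluminium bottle holder on the grey deck, round, inner diameter 70 mm, walls 4 mm thick; origin at the centre of its underside, 8 mm above the bench; its floor is 4 mm and its rim 16 mm above its origin
- holder_small_round: fixed open aluminium bottle holder on the grey deck, round, inner diameter 50 mm, walls 4 mm thick; origin at the centre of its underside, 8 mm above the bench; its floor is 4 mm and its rim 16 mm above its origin
- holder_square: fixed open aluminium bottle holder on the grey deck, square, inside 58 x 58 mm (sides along its x and y), walls 4 mm thick; origin at the centre of its underside, 8 mm above the bench; its floor is 4 mm and its rim 16 mm above its origin
- holder_oblong: fixed open aluminium bottle holder on the grey deck, oblong, inside 42 mm along its x and 76 mm along its y (long side along its own y), walls 4 mm thick; origin at the centre of its underside, 8 mm above the bench; its floor is 4 mm and its rim 16 mm above its origin
- beaker: loose open glass beaker, 62 mm across the rim, 75 mm high, not part of the job; origin at the centre of its underside, z up
- flask: loose clear glass conical flask, 68 mm across the base, narrowing to a 32 mm lip, 85 mm high, not part of the job; origin at the centre of its underside, z up
Things that resemble listed ones, but are neither listed nor needed, are in the scene too. Leave any red look-alike of the bottle_large_round alone. What is shaped like the flask but brown is not meant.

How it is judged:
By the outcome, as a careful person would: the job done as asked, in the order asked, and still so for the second after the job is handed in, with the robot touching nothing.
It also fails if it takes over 109 s, if anything falls off the work surface, if the arm or the gripper's body presses on something with over 40 N, if the wrist force passes 120 N, or if a joint passes its speed limit or range.

### The arm

A 6-joint arm with a two-finger parallel gripper is mounted at the origin on the work surface. World frame = base frame: x ahead of the robot, y to its left, z up, the work surface at z = 0. Lengths are in m, angles in degrees, forces in N, time in s.
With the tool pointing down it reaches from about 0.25 to 0.725 m from the base axis. Payload 9.7 kg.
Tool frame: the origin (TCP) lies midway between the tips of the shut fingers; the grasp point (between the pads) lies 19 mm behind it; z points along the fingers, y is the line along which they close (so a half turn about z gives the same grasp; the last joint's range is limited). The gripper opens to 85 mm and grips with 20 to 120 N. Pads are 22 mm wide; open, the fingers measure 114 mm over their backs; the gripper's body (76 mm by 85 mm) begins 54 mm behind the grasp point. The pads swing forward as they close: fully open they stand 13 mm farther back than shut.
Start: joints at [-75.573, 4.979, 10.078, 95.1, 0, 90], TCP at [0.137, -0.533, 0.231] pointing down, gripper open.
Joint ranges: [-179.16, 179.16], [-48.56, 103.87], [-65.8, 70.77], [-126.05, 130.52], [-82.76, 87.17], [-180, 180]. Speed limits (degrees/s): [127.2, 127.2, 147.25, 180, 180, 180].

### API

Orientations are given as [roll, pitch, yaw] about the fixed x, y, z axes, in that order (R = Rz(yaw) Ry(pitch) Rx(roll)).
In Python, from workcell import * gives the robot as it stands.
- The arm moves only by the tool servo_tool, never from a script. Its argument "moves" is a list of rows, each a list of 4 numbers: the shift along the world's x, y, z in shares of 100 cm (1.0 is 100 cm), then the turn about the world's z in parts of the range, where 1.0 means 360 degrees. A call has 1 to 20 rows; each row is the pose to reach, as a shift and turn from the pose commanded when the call began; what a row does not reach only later rows make up. A row lasts 1/12 s, in which the tool goes at most 41.7 mm and 7.16 degrees, less where a joint would pass 70% of its speed; a pose out of reach is approached as far as the arm can. A call with a gripper value outside its range is refused whole. "claw" is the closure, from 0 (fully open) to 1 (shut), set as the call begins (left out, the last holds). The fingers move at their own pace and stop on an object; "force" is the grip in N (left out, the last holds). Time passes only in rows, so rows that repeat a pose let the fingers close. It gives the time, the measured TCP pose, the force, the opening and the grip force at its end, in the units of the state.
- get_obs(): the state, without advancing time (a new reading comes with each control period).
- camera(name): name is "side" or "top"; returns the picture (400x640x3 uint8, red, green, blue); there is no depth.
- get_calibration(name): a dict with "fx", "fy", "cx", "cy" (pixels), "rvec" (rotation vector, rad) and "tvec" (3), from world to camera coordinates, as OpenCV has them. Camera axes: x right, y down, z forward; pixel columns grow to the right and rows downward; lengths in m; the calibration is good to about 2 mm. A picture is of the moment at which its call begins. get_calibration takes no time and is no camera call.
- job_done(): hands the job in; it is judged then, once.
The state is a dict: "time": time; "q": joint angles; "qd": joint speeds; "joint_efforts": joint torques, N m; "ee_pos": TCP position; "tcp_rot": TCP orientation; "wrist_force": force on the tool from outside, world axes, zero at the start; "torque": the same for the moment, N m; "opening": finger opening in m; "grasp_force": force on a finger pad.
Only numpy, scipy, OpenCV 4.12 (cv2) and the standard library are available. Lean on these libraries where they do the work, as an engineer would, in place of code of your own. Each camera call takes 0.05 s, during which the arm holds its last target. There are 200 camera calls.

## Working session

There is one attempt and no reset: what is moved stays moved. The work goes in short steps, Python scripts to look and compute and a tool call to move; the robot and the scene stay as the last step left them, time stands still between calls to the robot, and variables do not carry over. Pictures are saved under pics/ and viewed, at most 14 in all, crops included, and the job is handed in when it is done.

Besides the shell and the picture viewer there is one more tool, called after "Emit:" as name([rows], argument=value, ...), one row to a line, values as JSON. servo_tool: Moves the arm, as the interface text tells. Its arguments: {"type":"object","properties":{"moves":{"type":"array","items":{"type":"array","items":{"type":"number"}}},"claw":{"type":"number"},"force":{"type":"number"}},"required":["moves"]}

```bash
mkdir -p pics
python3 - <<'E'
from workcell import *
import cv2
for n in("top","side"):
    cv2.imwrite(f"pics/{n}0.png",camera(n)[:,:,::-1]); c=get_calibration(n); print(n,c)
o=get_obs();print(o)
E
```

```text
top {'fx': 396.1619995811721, 'fy': 396.1619995811721, 'cx': 322.2450901619625, 'cy': 199.32798556001921, 'rvec': array([ 2.16540587, -2.22391962,  0.08095262]), 'tvec': array([-0.05129443,  0.575544  ,  0.85288466])}
side {'fx': 429.7537341300444, 'fy': 429.7537341300444, 'cx': 314.5607928247109, 'cy': 200.19456296936488, 'rvec': array([ 0.47928308, -2.82896558,  1.02046093]), 'tvec': array([0.53641589, 0.22533034, 1.05565143])}
{'time': 0.1, 'q': array([-7.55721646e+01,  5.00918167e+00,  1.00412230e+01,  9.51011561e+01,
       -2.28773835e-03,  8.99997591e+01]), 'qd': array([ 0.01198772, -0.06540575,  0.07633365, -0.04273402, -0.10472655,
        0.14308931]), 'joint_efforts': array([-2.96550643e-04, -5.21559763e+01,  4.65653801e+01,  1.60515367e-02,
        7.00506985e-05,  1.19253318e-05]), 'ee_pos': array([ 0.13697671, -0.5324608 ,  0.23066211]), 'tcp_rot': array([-1.79930885e+02,  2.28744612e-03,  1.44280791e+01]), 'wrist_force': array([ 0.06963373,  0.42045664, -0.2610452 ]), 'torque': array([ 0.02128756,  0.01473667, -0.00323737]), 'grasp_force': 0.0, 'opening': 0.08526676468456795}
```

View pics/top0.png

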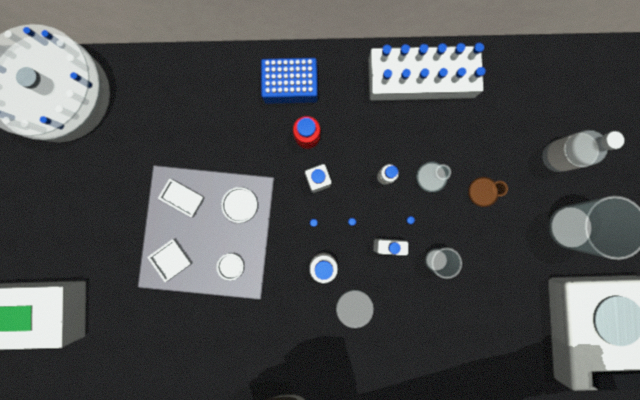

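View pics/side0.png

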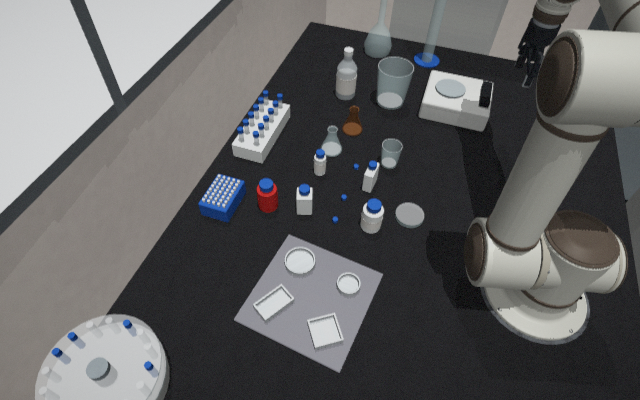

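The top view shows the square bottle at (318,178), small round at (389,173), large round at (323,268) and oblong at (393,248). The red look-alike is at (307,130). The holders on the deck are oblong (181,197), large round (239,205), square (170,260) and small round (230,266). The flask is at (434,176), the brown flask at (485,190) and the beaker at (444,262).

```bash
cat > h.py <<'E'
from workcell import *
import cv2, numpy as np
def cal(n):
    c=get_calibration(n); K=np.array([[c["fx"],0,c["cx"]],[0,c["fy"],c["cy"]],[0,0,1.]])
    R,_=cv2.Rodrigues(np.array(c["rvec"])); return K,R,np.array(c["tvec"]).reshape(3)
def plane(n,pts,z):
    K,R,t=cal(n); p=np.atleast_2d(np.array(pts,float)); d=(R.T@np.linalg.inv(K)@np.c_[p,np.ones(len(p))].T).T
    o=-R.T@t; return o+d*((z-o[2])/d[:,2:])
def tri(a,b):
    P=[]
    for n in("top","side"):
        K,R,t=cal(n); P.append(K@np.c_[R,t])
    X=cv2.triangulatePoints(P[0],P[1],np.array(a,float).reshape(2,1),np.array(b,float).reshape(2,1)); return (X[:3]/X[3]).ravel()
def blobs(m,a=20):
    n,l,s,c=cv2.connectedComponentsWithStats(m.astype(np.uint8)); return [(c[i],s[i],l==i) for i in range(1,n) if s[i][4]>=a]
def blue(im):
    h=cv2.cvtColor(im,cv2.COLOR_RGB2HSV); return (abs(h[...,0].astype(int)-110)<15)&(h[...,1]>120)&(h[...,2]>60)
def white(im,v): 
    h=cv2.cvtColor(im,cv2.COLOR_RGB2HSV); return (h[...,1]<50)&(h[...,2]>v)
E
python3 - <<'E'
from h import *
np.set_printoptions(precision=4,suppress=True)
T=camera("top");S=camera("side")
for n in("top","side"):
    K,R,t=cal(n);print(n,-R.T@t)
print("blue")
for n,im in(("top",T),("side",S)):
    for c,s,_ in blobs(blue(im),8):
        print(n,c,s)
print("white")
for v in(150,190):
  for c,s,l in blobs(white(T,v),60):
    if 140<c[0]<420 and 150<c[1]<300:
        k=cv2.findContours(l.astype(np.uint8),0,1)[0][0][:,0,:]
        w=plane("top",k,.024)[:,:2]
        print(v,c,s,plane("top",k,.024)[:,:2].mean(0),cv2.minAreaRect((w*1000).astype(np.float32)))
def crop(im,x0,y0,x1,y1,k,f): cv2.imwrite(f,cv2.resize(im[y0:y1,x0:x1,::-1],None,fx=k,fy=k,interpolation=cv2.INTER_CUBIC))
a=T[155:305,140:280];b=T[155:305,290:430]
cv2.imwrite("pics/c1.png",cv2.resize(np.hstack([a,b])[:,:,::-1],None,fx=2.8,fy=2.8,interpolation=cv2.INTER_CUBIC))
E
```

```text
top [ 0.5195 -0.0563  0.8878]
side [0.3606 0.6498 0.9491]
blue
top [27.9423 30.9423] [23 27 11  9 52]
top [46.102  34.1429] [42 30 10  9 49]
top [423.0976  47.9146] [419  43  10  12  82]
top [441.5375  47.7   ] [438  43   9  11  80]
top [459.8588  47.1412] [456  42  10  12  85]
top [478.8557  47.0722] [474  42  11  11  97]
top [386.375   48.6875] [382  44  10  11  80]
top [404.5375  48.5875] [401  44   9  11  80]
top [289.1934  81.5923] [ 260   57   58   47 1722]
top [480.2381  71.4881] [475  67  11  10  84]
top [405.5254  73.3051] [402  69   8  10  59]
top [423.9138  72.9138] [420  69   9   9  58]
top [442.322   72.3898] [438  68   9  10  59]
top [460.7833  71.9667] [457  68   9   9  60]
top [387.193   73.8772] [384  70   8   9  57]
top [74.8    76.0889] [71 73  9  7 45]
top [ 44.3333 119.7083] [ 40 117  11   6  48]
top [305.9598 126.8112] [298 118  17  19 249]
top [391.56  171.112] [385 165  14  13 125]
top [317.9571 175.8929] [312 170  13  13 140]
top [351.7344 221.25  ] [347 217  10   9  64]
top [410.1231 219.8769] [406 216   9   9  65]
top [313.2581 222.2581] [309 218   9   9  6
[... 3006 characters left out ...]
, 67.11053466796875), 34.433231353759766)
190 [383.5109 246.9051] [378 240  13  14 137] [ 0.4669 -0.1979] ((467.4166259765625, -197.88157653808594), (26.10434913635254, 28.05982208251953), 87.8375473022461)
190 [403.1121 248.0841] [397 242  11  13 107] [ 0.4634 -0.2379] ((463.1412353515625, -236.92649841308594), (21.787220001220703, 26.1445255279541), 87.77371978759766)
190 [229.5194 266.4067] [216 253  27  28 541] [0.4329 0.1384] ((433.82415771484375, 138.41505432128906), (55.97022247314453, 57.94744873046875), 89.18156433105469)
190 [323.2422 267.8086] [311 256  26  27 256] [ 0.4236 -0.0646] ((422.7944030761719, -65.192138671875), (54.07643127441406, 55.683631896972656), 88.40784454345703)
```

View pics/c1.png

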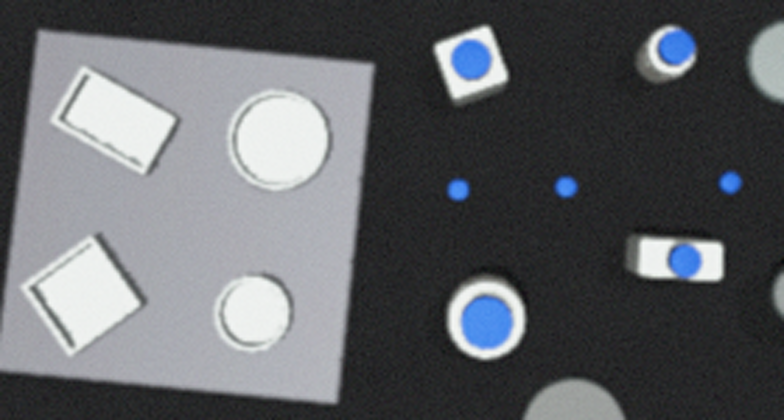

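The crop confirms the targets: the square, small round, large round and oblong bottles are all white, and the four holders match their bottles' shapes. The measured outer sizes (85x51, 76, 67 and 57 mm) fit those expected (84x50, 78, 66, 58). Next I need exact bottle positions and yaws.

Run:
```python
from h import *
np.set_printoptions(precision=4,suppress=True)
T=camera("top");S=camera("side")
for nm,a,b,h in(("large",(323.42,269.55),(373.79,204.95),.083),("small",(391.56,171.11),(319.78,152.74),.074),("square",(317.96,175.89),(304.14,188.78),.08),("oblong",(394.09,247.71),(372.29,164.41),.08),("cl1",(410.12,219.88),(355.74,166.1),.0),("cl2",(351.73,221.25),(343.5,196.89),0),("cl3",(313.26,222.26),(334.71,219.39),0)):
    print(nm,tri(a,b),"top ray",plane("top",a,h)[0],"side ray",plane("side",b,h)[0])
def edges(k,z):
    w=plane("top",k,z)[:,:2]; r=cv2.minAreaRect((w*1000).astype(np.float32)); B=cv2.boxPoints(r)
    e=B[1]-B[0],B[2]-B[1]; return r[0],[(round(float(np.hypot(*x)),1),round(float(np.degrees(np.arctan2(x[1],x[0]))%180),1)) for x in e]
for nm,v,box,z,u in(("sqB",190,(305,163,333,193),.07,1),("obB",190,(375,238,411,258),.07,1),("obH",190,(155,175,205,220),.024,0),("sqH",190,(145,236,193,284),.024,0)):
    m=white(T,v)|(blue(T) if u else False); x0,y0,x1,y1=box; q=np.zeros_like(m); q[y0:y1,x0:x1]=m[y0:y1,x0:x1]
    c=max(cv2.findContours(q.astype(np.uint8),0,1)[0],key=len)[:,0,:]
    print(nm,*edges(c,z))
w={"cap_fl":(0,0)}
for nm,p in(("flask",(434,176)),("beaker",(438,262)),("watch",(355,309)),("red",(307,131))): print(nm,plane("top",p,.04)[0])
```

```text
large [ 0.4287 -0.0644  0.0865] top ray [ 0.4283 -0.0644  0.083 ] side ray [ 0.4289 -0.0673  0.083 ]
small [ 0.6248 -0.211   0.0749] top ray [ 0.6253 -0.2111  0.074 ] side ray [ 0.6248 -0.2119  0.074 ]
square [ 0.618  -0.0584  0.0833] top ray [ 0.6185 -0.0584  0.08  ] side ray [ 0.6189 -0.0611  0.08  ]
oblong [ 0.4681 -0.2085  0.0833] top ray [ 0.4678 -0.2091  0.08  ] side ray [ 0.4686 -0.2118  0.08  ]
cl1 [ 0.5238 -0.2614  0.0056] top ray [ 0.5237 -0.2627  0.    ] side ray [ 0.5248 -0.2668  0.    ]
cl2 [ 0.5242 -0.131   0.0056] top ray [ 0.5242 -0.1315  0.    ] side ray [ 0.5252 -0.1357  0.    ]
cl3 [ 0.5242 -0.0454  0.0056] top ray [ 0.5243 -0.0454  0.    ] side ray [ 0.5252 -0.0495  0.    ]
sqB (617.7525024414062, -58.230525970458984) [(42.7, 108.5), (42.4, 18.5)]
obB (467.9248352050781, -208.14076232910156) [(26.4, 173.9), (60.4, 83.9)]
obH (585.972900390625, 244.07363891601562) [(50.9, 148.9), (85.0, 58.9)]
sqH (451.0937805175781, 269.7784423828125) [(67.3, 124.6), (67.6, 34.6)]
flask [ 0.6167 -0.3089  0.04  ]
beaker [ 0.4324 -0.3092  0.04  ]
watch [ 0.3391 -0.1292  0.04  ]
red [ 0.7218 -0.0373  0.04  ]
```

The manual's scale: shifts go in shares of 100 cm and turns go in shares of 360 degrees. Converting my numbers, 46.8 cm / 100 = 0.468, 29.1 cm / 100 = 0.291.

Emit:
servo_tool([
  [0.006,0.009,0,0],
  [0.015,0.023,0,0],
  [0.029,0.047,0,0],
  [0.047,0.075,0,0],
  [0.064,0.103,0,0],
  [0.084,0.136,0,0],
  [0.105,0.168,0,0],
  [0.125,0.201,0,0],
  [0.146,0.234,0,0],
  [0.166,0.267,0,0],
  [0.186,0.3,0,0],
  [0.207,0.332,0,0],
  [0.227,0.365,0,0],
  [0.244,0.393,0,0],
  [0.262,0.421,0,0],
  [0.274,0.44,0,0],
  [0.282,0.454,0,0],
  [0.288,0.463,0,0],
  [0.291,0.468,0,0],
  [0.291,0.468,0,0],
], claw=0, force=30)

```text
time: 1.97
ee_pos: [0.4281, -0.064, 0.2312]
tcp_rot: [-180.0, 0.0, 14.5]
wrist_force: [0.0, -0.2, 0.1]
opening: 0.0852
grasp_force: 0.0
```

Converted, -20.4 cm / 100 = -0.204, -20.1 cm / 100 = -0.201.

Emit:
servo_tool([
  [0,0,-0.005,0],
  [0,0,-0.015,0],
  [0,0,-0.03,0],
  [0,0,-0.05,0],
  [0,0,-0.07,0],
  [0,0,-0.09,0],
  [0,0,-0.11,0],
  [0,0,-0.13,0],
  [0,0,-0.15,0],
  [0,0,-0.17,0],
  [0,0,-0.185,0],
  [0,0,-0.195,0],
  [0,0,-0.201,0],
  [0,0,-0.204,0],
  [0,0,-0.204,0],
  [0,0,-0.204,0],
])

```text
time: 3.3
ee_pos: [0.4284, -0.0648, 0.0279]
tcp_rot: [180.0, -0.0, 14.4]
wrist_force: [0.1, 0.2, -0.2]
opening: 0.0859
grasp_force: 0.0
```

Emit:
servo_tool([
  [0,0,0,0],
  [0,0,0,0],
  [0,0,0,0],
  [0,0,0,0],
  [0,0,0,0],
  [0,0,0,0],
  [0,0,0,0],
  [0,0,0,0],
  [0,0,0,0],
  [0,0,0,0],
  [0,0,0,0],
  [0,0,0,0],
], claw=1, force=30)

```text
time: 4.3
ee_pos: [0.4284, -0.0647, 0.028]
tcp_rot: [180.0, -0.1, 14.4]
wrist_force: [-0.8, 1.6, 5.3]
opening: 0.0558
grasp_force: 31.6
```

Converted, 10 cm / 100 = 0.1, 9.7 cm / 100 = 0.097.

Emit:
servo_tool([
  [0,0,0.003,0],
  [0,0,0.01,0],
  [0,0,0.02,0],
  [0,0,0.035,0],
  [0,0,0.05,0],
  [0,0,0.065,0],
  [0,0,0.08,0],
  [0,0,0.09,0],
  [0,0,0.097,0],
  [0,0,0.1,0],
  [0,0,0.1,0],
])

```text
time: 5.22
ee_pos: [0.4282, -0.0647, 0.1278]
tcp_rot: [180.0, -0.0, 14.4]
wrist_force: [-0.2, 0.7, -1.3]
opening: 0.0556
grasp_force: 32.2
```

Converted, 18.1 cm / 100 = 0.181, 17.9 cm / 100 = 0.179.

Emit:
servo_tool([
  [0.002,0.003,0,0],
  [0.006,0.008,0,0],
  [0.012,0.016,0,0],
  [0.021,0.027,0,0],
  [0.032,0.042,0,0],
  [0.044,0.057,0,0],
  [0.056,0.073,0,0],
  [0.068,0.089,0,0],
  [0.08,0.104,0,0],
  [0.092,0.12,0,0],
  [0.104,0.135,0,0],
  [0.114,0.149,0,0],
  [0.123,0.16,0,0],
  [0.13,0.169,0,0],
  [0.135,0.176,0,0],
  [0.138,0.179,0,0],
  [0.139,0.181,0,0],
  [0.139,0.181,0,0],
  [0.139,0.181,0,0],
])

```text
time: 6.8
ee_pos: [0.5668, 0.116, 0.1273]
tcp_rot: [180.0, 0.0, 14.4]
wrist_force: [0.9, -0.6, -2.6]
opening: 0.0555
grasp_force: 32.2
```

Converted, -8.6 cm / 100 = -0.086, -8.5 cm / 100 = -0.085.

Emit:
servo_tool([
  [0,0,-0.005,0],
  [0,0,-0.015,0],
  [0,0,-0.028,0],
  [0,0,-0.041,0],
  [0,0,-0.054,0],
  [0,0,-0.066,0],
  [0,0,-0.074,0],
  [0,0,-0.08,0],
  [0,0,-0.083,0],
  [0,0,-0.085,0],
  [0,0,-0.086,0],
  [0,0,-0.086,0],
  [0,0,-0.086,0],
])

```text
time: 7.88
ee_pos: [0.5673, 0.1164, 0.0418]
tcp_rot: [180.0, -0.0, 14.4]
wrist_force: [-0.5, -0.0, -1.8]
opening: 0.0553
grasp_force: 32.2
```

Run:
```python
from h import *
S=camera("side");T=camera("top")
a=cv2.resize(S[220:370,220:400],None,fx=2.2,fy=2.2,interpolation=2);b=cv2.resize(T[150:300,140:320],None,fx=2.2,fy=2.2,interpolation=2)
cv2.imwrite("pics/p1.png",np.hstack([a,b])[:,:,::-1]); print(get_obs()["ee_pos"],get_obs()["wrist_force"])
```

```text
[0.56730795 0.11642471 0.04178162] [-0.73011209 -0.25418235 -1.9111915 ]
```

View pics/p1.png

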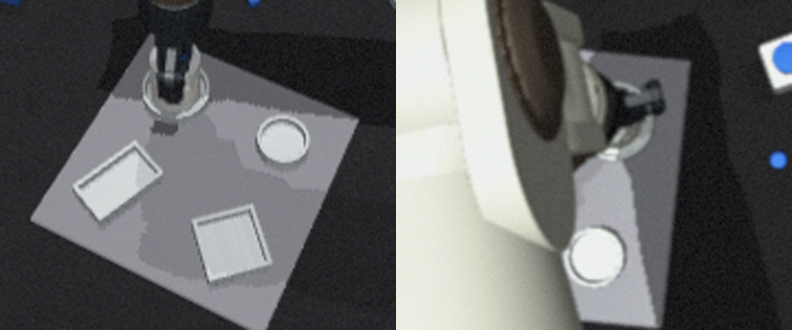

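The bottle is inside the round holder (crop around (175,90)) and hasn't touched the floor yet. I'll lower it the last 2 mm.

Converted, -0.2 cm / 100 = -0.002, -0.15 cm / 100 = -0.0015.

Emit:
servo_tool([
  [0,0,-0.0005,0],
  [0,0,-0.001,0],
  [0,0,-0.0015,0],
  [0,0,-0.002,0],
  [0,0,-0.002,0],
  [0,0,-0.002,0],
])

```text
time: 8.48
ee_pos: [0.5672, 0.1164, 0.0401]
tcp_rot: [180.0, -0.0, 14.4]
wrist_force: [-2.3, -0.8, 5.5]
opening: 0.0555
grasp_force: 32.7
```

Converted, 15 cm / 100 = 0.15, 14.7 cm / 100 = 0.147.

Emit:
servo_tool([
  [0,0,0,0],
  [0,0,0,0],
  [0,0,0,0],
  [0,0,0,0],
  [0,0,0,0],
  [0,0,0,0],
  [0,0,0.003,0],
  [0,0,0.01,0],
  [0,0,0.02,0],
  [0,0,0.04,0],
  [0,0,0.06,0],
  [0,0,0.08,0],
  [0,0,0.1,0],
  [0,0,0.12,0],
  [0,0,0.14,0],
  [0,0,0.147,0],
  [0,0,0.15,0],
  [0,0,0.15,0],
], claw=0)

```text
time: 9.98
ee_pos: [0.5673, 0.1164, 0.1898]
tcp_rot: [180.0, -0.1, 14.4]
wrist_force: [-0.4, -0.9, -1.0]
opening: 0.085
grasp_force: 0.0
```

Converted, -32.75 cm / 100 = -0.3275, -32.6 cm / 100 = -0.326, 1.319 rad / 6.2832 = 0.2099.

Emit:
servo_tool([
  [0.001,-0.006,0,0.008],
  [0.003,-0.016,0,0.0239],
  [0.006,-0.033,0,0.0398],
  [0.009,-0.052,0,0.0557],
  [0.013,-0.074,0,0.0716],
  [0.017,-0.098,0,0.0875],
  [0.022,-0.123,0,0.1035],
  [0.026,-0.148,0,0.1194],
  [0.03,-0.172,0,0.1353],
  [0.035,-0.197,0,0.1512],
  [0.039,-0.22,0,0.1671],
  [0.043,-0.244,0,0.1814],
  [0.047,-0.265,0,0.1926],
  [0.05,-0.285,0,0.2005],
  [0.053,-0.3,0,0.2053],
  [0.055,-0.312,0,0.2085],
  [0.057,-0.321,0,0.2099],
  [0.058,-0.326,0,0.2099],
  [0.058,-0.3275,0,0.2099],
  [0.058,-0.3275,0,0.2099],
])

```text
time: 11.65
ee_pos: [0.6249, -0.211, 0.1887]
tcp_rot: [-180.0, -0.0, 90.0]
wrist_force: [0.6, 0.0, 0.7]
opening: 0.0854
grasp_force: 0.0
```

Run:
```python
from h import *
T=camera("top");S=camera("side");cv2.imwrite("pics/t2.png",np.vstack([T[100:320,100:520],S[100:320,180:600]])[:,:,::-1]);o=get_obs();print(o["ee_pos"],o["tcp_rot"],o["wrist_force"])
```

```text
[ 0.62495791 -0.21052878  0.18919601] [-1.79986219e+02 -1.20718919e-02  9.00116235e+01] [ 0.74389406 -0.33566702  0.23149778]
```

View pics/t2.png

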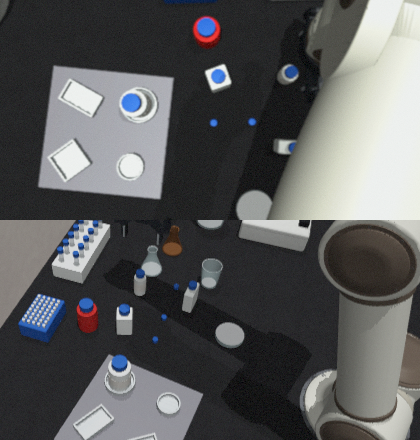

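The large bottle stands upright in its holder (cap at top crop (131,103)). The gripper is now above the small bottle, so I'll descend.

Converted, -16.8 cm / 100 = -0.168, -16.5 cm / 100 = -0.165.

Emit:
servo_tool([
  [0,0,-0.005,0],
  [0,0,-0.015,0],
  [0,0,-0.03,0],
  [0,0,-0.05,0],
  [0,0,-0.07,0],
  [0,0,-0.09,0],
  [0,0,-0.11,0],
  [0,0,-0.13,0],
  [0,0,-0.148,0],
  [0,0,-0.159,0],
  [0,0,-0.165,0],
  [0,0,-0.168,0],
  [0,0,-0.168,0],
  [0,0,-0.168,0],
])

```text
time: 12.92
ee_pos: [0.6255, -0.2113, 0.0222]
tcp_rot: [179.9, 0.0, 90.0]
wrist_force: [0.0, 0.1, -0.3]
opening: 0.0852
grasp_force: 0.0
```

Emit:
servo_tool([
  [0,0,0,0],
  [0,0,0,0],
  [0,0,0,0],
  [0,0,0,0],
  [0,0,0,0],
  [0,0,0,0],
  [0,0,0,0],
  [0,0,0,0],
  [0,0,0,0],
  [0,0,0,0],
  [0,0,0,0],
  [0,0,0,0],
  [0,0,0,0],
  [0,0,0,0],
], claw=1, force=25)

```text
time: 14.08
ee_pos: [0.6252, -0.2112, 0.0218]
tcp_rot: [180.0, 0.0, 90.0]
wrist_force: [-1.0, 0.7, 5.4]
opening: 0.0352
grasp_force: 25.2
```

Converted, 15 cm / 100 = 0.15, 14.7 cm / 100 = 0.147.

Emit:
servo_tool([
  [0,0,0.003,0],
  [0,0,0.01,0],
  [0,0,0.02,0],
  [0,0,0.035,0],
  [0,0,0.05,0],
  [0,0,0.065,0],
  [0,0,0.085,0],
  [0,0,0.105,0],
  [0,0,0.125,0],
  [0,0,0.14,0],
  [0,0,0.147,0],
  [0,0,0.15,0],
  [0,0,0.15,0],
])

```text
time: 15.17
ee_pos: [0.6252, -0.2112, 0.1717]
tcp_rot: [180.0, 0.0, 90.0]
wrist_force: [-1.0, 0.1, -1.7]
opening: 0.0352
grasp_force: 25.1
```

Converted, 34.95 cm / 100 = 0.3495, -19.2 cm / 100 = -0.192.

Emit:
servo_tool([
  [-0.002,0.004,0,0],
  [-0.007,0.012,0,0],
  [-0.014,0.026,0,0],
  [-0.025,0.045,0,0],
  [-0.037,0.068,0,0],
  [-0.051,0.093,0,0],
  [-0.065,0.119,0,0],
  [-0.079,0.145,0,0],
  [-0.094,0.171,0,0],
  [-0.108,0.197,0,0],
  [-0.122,0.223,0,0],
  [-0.136,0.249,0,0],
  [-0.15,0.273,0,0],
  [-0.162,0.295,0,0],
  [-0.172,0.314,0,0],
  [-0.18,0.329,0,0],
  [-0.186,0.34,0,0],
  [-0.19,0.346,0,0],
  [-0.192,0.3495,0,0],
  [-0.192,0.3495,0,0],
])

```text
time: 16.83
ee_pos: [0.4324, 0.1387, 0.1709]
tcp_rot: [-180.0, 0.0, 90.1]
wrist_force: [0.1, -0.2, -1.0]
opening: 0.0354
grasp_force: 25.2
```

Converted, -13.6 cm / 100 = -0.136, -13.4 cm / 100 = -0.134.

Emit:
servo_tool([
  [0,0,-0.005,0],
  [0,0,-0.015,0],
  [0,0,-0.03,0],
  [0,0,-0.048,0],
  [0,0,-0.066,0],
  [0,0,-0.084,0],
  [0,0,-0.1,0],
  [0,0,-0.113,0],
  [0,0,-0.123,0],
  [0,0,-0.13,0],
  [0,0,-0.134,0],
  [0,0,-0.136,0],
  [0,0,-0.136,0],
  [0,0,-0.136,0],
])

```text
time: 18.0
ee_pos: [0.4334, 0.1384, 0.0358]
tcp_rot: [180.0, -0.0, 90.0]
wrist_force: [0.2, -0.4, -0.7]
opening: 0.0354
grasp_force: 25.2
```

Converted, -0.22 cm / 100 = -0.0022, -0.2 cm / 100 = -0.002.

Emit:
servo_tool([
  [0,0,-0.0005,0],
  [0,0,-0.001,0],
  [0,0,-0.0015,0],
  [0,0,-0.002,0],
  [0,0,-0.0022,0],
  [0,0,-0.0022,0],
])

```text
time: 18.5
ee_pos: [0.4332, 0.1385, 0.0337]
tcp_rot: [180.0, -0.0, 90.0]
wrist_force: [-2.1, -0.1, 4.8]
opening: 0.0357
grasp_force: 25.6
```

Converted, 15 cm / 100 = 0.15, 14.7 cm / 100 = 0.147.

Emit:
servo_tool([
  [0,0,0,0],
  [0,0,0,0],
  [0,0,0,0],
  [0,0,0,0],
  [0,0,0,0],
  [0,0,0,0],
  [0,0,0,0],
  [0,0,0.003,0],
  [0,0,0.01,0],
  [0,0,0.02,0],
  [0,0,0.04,0],
  [0,0,0.06,0],
  [0,0,0.08,0],
  [0,0,0.1,0],
  [0,0,0.12,0],
  [0,0,0.14,0],
  [0,0,0.147,0],
  [0,0,0.15,0],
  [0,0,0.15,0],
], claw=0)

```text
time: 20.08
ee_pos: [0.4332, 0.1384, 0.1836]
tcp_rot: [179.9, -0.0, 90.0]
wrist_force: [0.4, 0.0, -0.8]
opening: 0.0853
grasp_force: 0.0
```

Converted, -19.7 cm / 100 = -0.197, -19.4 cm / 100 = -0.194, -1.248 rad / 6.2832 = -0.1986.

Emit:
servo_tool([
  [0.004,-0.004,0,-0.008],
  [0.01,-0.011,0,-0.0239],
  [0.02,-0.021,0,-0.0398],
  [0.031,-0.033,0,-0.0557],
  [0.043,-0.046,0,-0.0716],
  [0.056,-0.06,0,-0.0875],
  [0.07,-0.075,0,-0.1035],
  [0.084,-0.089,0,-0.1194],
  [0.098,-0.104,0,-0.1353],
  [0.112,-0.119,0,-0.1512],
  [0.126,-0.134,0,-0.1655],
  [0.139,-0.148,0,-0.1767],
  [0.151,-0.161,0,-0.1862],
  [0.162,-0.172,0,-0.1926],
  [0.171,-0.182,0,-0.1966],
  [0.178,-0.189,0,-0.1986],
  [0.182,-0.194,0,-0.1986],
  [0.185,-0.197,0,-0.1986],
  [0.185,-0.197,0,-0.1986],
  [0.185,-0.197,0,-0.1986],
])

```text
time: 21.75
ee_pos: [0.6178, -0.0584, 0.1829]
tcp_rot: [-180.0, 0.0, 18.5]
wrist_force: [0.2, 1.2, 0.3]
opening: 0.0854
grasp_force: 0.0
```

Converted, -16 cm / 100 = -0.16, -15.8 cm / 100 = -0.158.

Emit:
servo_tool([
  [0,0,-0.005,0],
  [0,0,-0.015,0],
  [0,0,-0.03,0],
  [0,0,-0.05,0],
  [0,0,-0.07,0],
  [0,0,-0.09,0],
  [0,0,-0.11,0],
  [0,0,-0.13,0],
  [0,0,-0.145,0],
  [0,0,-0.153,0],
  [0,0,-0.158,0],
  [0,0,-0.16,0],
  [0,0,-0.16,0],
  [0,0,-0.16,0],
])

```text
time: 22.92
ee_pos: [0.6185, -0.0587, 0.024]
tcp_rot: [180.0, -0.1, 18.5]
wrist_force: [-0.2, -0.7, -0.4]
opening: 0.0858
grasp_force: 0.0
```

Emit:
servo_tool([
  [0,0,0,0],
  [0,0,0,0],
  [0,0,0,0],
  [0,0,0,0],
  [0,0,0,0],
  [0,0,0,0],
  [0,0,0,0],
  [0,0,0,0],
  [0,0,0,0],
  [0,0,0,0],
  [0,0,0,0],
  [0,0,0,0],
  [0,0,0,0],
], claw=1, force=30)

```text
time: 24.0
ee_pos: [0.6183, -0.0587, 0.0236]
tcp_rot: [180.0, -0.0, 18.5]
wrist_force: [0.3, 0.8, 5.8]
opening: 0.0437
grasp_force: 31.9
```

Converted, 15 cm / 100 = 0.15, 14.7 cm / 100 = 0.147.

Emit:
servo_tool([
  [0,0,0.003,0],
  [0,0,0.01,0],
  [0,0,0.02,0],
  [0,0,0.035,0],
  [0,0,0.05,0],
  [0,0,0.065,0],
  [0,0,0.085,0],
  [0,0,0.105,0],
  [0,0,0.125,0],
  [0,0,0.14,0],
  [0,0,0.147,0],
  [0,0,0.15,0],
  [0,0,0.15,0],
])

```text
time: 25.08
ee_pos: [0.6182, -0.0587, 0.1735]
tcp_rot: [180.0, -0.0, 18.5]
wrist_force: [-0.2, 0.2, -1.8]
opening: 0.0435
grasp_force: 31.3
```

Converted, 32.8 cm / 100 = 0.328, 18.5 cm / 100 = 0.185, 0.281 rad / 6.2832 = 0.0447.

Emit:
servo_tool([
  [-0.002,0.004,0,0.0016],
  [-0.006,0.012,0,0.0032],
  [-0.012,0.024,0,0.0048],
  [-0.021,0.042,0,0.008],
  [-0.032,0.064,0,0.0111],
  [-0.044,0.087,0,0.0143],
  [-0.057,0.112,0,0.0175],
  [-0.069,0.136,0,0.0207],
  [-0.082,0.161,0,0.0239],
  [-0.094,0.185,0,0.0271],
  [-0.107,0.21,0,0.0302],
  [-0.119,0.234,0,0.0334],
  [-0.131,0.257,0,0.0366],
  [-0.141,0.277,0,0.0398],
  [-0.15,0.295,0,0.0422],
  [-0.157,0.309,0,0.0438],
  [-0.163,0.319,0,0.0447],
  [-0.166,0.326,0,0.0447],
  [-0.167,0.328,0,0.0447],
  [-0.167,0.328,0,0.0447],
])

```text
time: 26.75
ee_pos: [0.4507, 0.2696, 0.173]
tcp_rot: [180.0, 0.0, 34.6]
wrist_force: [-0.8, -0.9, -2.4]
opening: 0.0439
grasp_force: 31.2
```

Converted, -13.6 cm / 100 = -0.136, -13.4 cm / 100 = -0.134.

Emit:
servo_tool([
  [0,0,-0.005,0],
  [0,0,-0.015,0],
  [0,0,-0.03,0],
  [0,0,-0.048,0],
  [0,0,-0.066,0],
  [0,0,-0.084,0],
  [0,0,-0.1,0],
  [0,0,-0.113,0],
  [0,0,-0.123,0],
  [0,0,-0.13,0],
  [0,0,-0.134,0],
  [0,0,-0.136,0],
  [0,0,-0.136,0],
  [0,0,-0.136,0],
])

```text
time: 27.92
ee_pos: [0.4513, 0.2695, 0.0377]
tcp_rot: [180.0, -0.1, 34.6]
wrist_force: [0.6, -0.4, -1.4]
opening: 0.0439
grasp_force: 31.2
```

Converted, -0.22 cm / 100 = -0.0022, -0.2 cm / 100 = -0.002.

Emit:
servo_tool([
  [0,0,-0.0005,0],
  [0,0,-0.001,0],
  [0,0,-0.0015,0],
  [0,0,-0.002,0],
  [0,0,-0.0022,0],
  [0,0,-0.0022,0],
])

```text
time: 28.42
ee_pos: [0.4512, 0.2695, 0.0356]
tcp_rot: [180.0, -0.0, 34.6]
wrist_force: [-1.9, -1.1, 3.2]
opening: 0.0437
grasp_force: 32.0
```

Run:
```python
from h import *
S=camera("side");T=camera("top")
a=cv2.resize(S[220:370,220:400],None,fx=2.2,fy=2.2,interpolation=2);b=cv2.resize(T[160:310,300:480],None,fx=2.2,fy=2.2,interpolation=2)
cv2.imwrite("pics/p3.png",np.hstack([a,b])[:,:,::-1])
m=white(T,190)|blue(T); q=np.zeros_like(m); q[238:258,375:411]=m[238:258,375:411]
c=max(cv2.findContours(q.astype(np.uint8),0,1)[0],key=len)[:,0,:]
w=plane("top",c,.07)[:,:2]; r=cv2.minAreaRect((w*1000).astype(np.float32));B=cv2.boxPoints(r);print(r,[np.degrees(np.arctan2(*(B[i+1]-B[i])[::-1]))%180 for i in(0,1)])
M=cv2.moments(q.astype(np.uint8));print(np.degrees(.5*np.arctan2(2*M["mu11"],M["mu20"]-M["mu02"])))
```

```text
((468.25244140625, -207.86354064941406), (60.75216293334961, 26.406509399414062), 84.62651062011719) [np.float32(174.62653), np.float32(84.62653)]
4.276588994710086
```

View pics/p3.png

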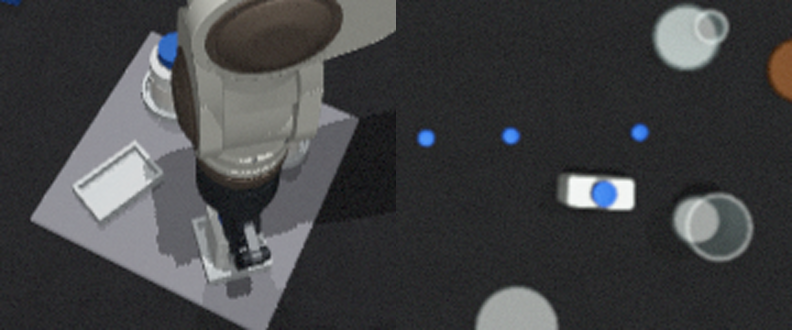

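The square bottle is seated in its holder (side crop (235,245)). I'll release it and go to the oblong bottle (right crop (600,192)), which is clear of the beaker at (710,225).

Converted, 15 cm / 100 = 0.15, 14.7 cm / 100 = 0.147.

Emit:
servo_tool([
  [0,0,0,0],
  [0,0,0,0],
  [0,0,0,0],
  [0,0,0,0],
  [0,0,0,0],
  [0,0,0,0],
  [0,0,0,0],
  [0,0,0.003,0],
  [0,0,0.01,0],
  [0,0,0.02,0],
  [0,0,0.04,0],
  [0,0,0.06,0],
  [0,0,0.08,0],
  [0,0,0.1,0],
  [0,0,0.12,0],
  [0,0,0.14,0],
  [0,0,0.147,0],
  [0,0,0.15,0],
  [0,0,0.15,0],
], claw=0)

```text
time: 30.1
ee_pos: [0.4512, 0.2695, 0.1854]
tcp_rot: [180.0, -0.1, 34.6]
wrist_force: [0.2, -0.4, -0.8]
opening: 0.0851
grasp_force: 0.0
```

Converted, -47.8 cm / 100 = -0.478, -47.3 cm / 100 = -0.473, 0.88 rad / 6.2832 = 0.1401.

Emit:
servo_tool([
  [0,-0.008,0,0.0032],
  [0.001,-0.023,0,0.0095],
  [0.002,-0.044,0,0.0175],
  [0.003,-0.07,0,0.0255],
  [0.004,-0.1,0,0.035],
  [0.005,-0.132,0,0.0446],
  [0.006,-0.166,0,0.0541],
  [0.007,-0.2,0,0.0637],
  [0.008,-0.234,0,0.0732],
  [0.009,-0.268,0,0.0828],
  [0.01,-0.302,0,0.0923],
  [0.011,-0.336,0,0.1019],
  [0.012,-0.368,0,0.1114],
  [0.013,-0.398,0,0.121],
  [0.014,-0.424,0,0.1289],
  [0.015,-0.446,0,0.1353],
  [0.016,-0.462,0,0.1385],
  [0.017,-0.473,0,0.1401],
  [0.017,-0.478,0,0.1401],
  [0.017,-0.478,0,0.1401],
])

```text
time: 31.77
ee_pos: [0.4675, -0.2092, 0.1836]
tcp_rot: [-179.9, -0.0, 84.9]
wrist_force: [0.4, -0.0, -0.1]
opening: 0.0852
grasp_force: 0.0
```

Emit:
servo_tool([
  [0,0,-0.005,0],
  [0,0,-0.015,0],
  [0,0,-0.03,0],
  [0,0,-0.05,0],
  [0,0,-0.07,0],
  [0,0,-0.09,0],
  [0,0,-0.11,0],
  [0,0,-0.13,0],
  [0,0,-0.146,0],
  [0,0,-0.155,0],
  [0,0,-0.16,0],
  [0,0,-0.162,0],
  [0,0,-0.162,0],
  [0,0,-0.162,0],
])

```text
time: 32.93
ee_pos: [0.4685, -0.2087, 0.0237]
tcp_rot: [179.9, 0.0, 85.0]
wrist_force: [1.0, -0.5, 1.0]
opening: 0.0854
grasp_force: 0.0
```

Emit:
servo_tool([
  [0,0,0,0],
  [0,0,0,0],
  [0,0,0,0],
  [0,0,0,0],
  [0,0,0,0],
  [0,0,0,0],
  [0,0,0,0],
  [0,0,0,0],
  [0,0,0,0],
  [0,0,0,0],
  [0,0,0,0],
  [0,0,0,0],
  [0,0,0,0],
  [0,0,0,0],
  [0,0,0,0],
], claw=1, force=30)

```text
time: 34.18
ee_pos: [0.4682, -0.2088, 0.0231]
tcp_rot: [180.0, 0.0, 85.0]
wrist_force: [0.0, -0.7, 4.3]
opening: 0.0278
grasp_force: 35.4
```

Converted, 16 cm / 100 = 0.16, 15.7 cm / 100 = 0.157.

Emit:
servo_tool([
  [0,0,0.003,0],
  [0,0,0.01,0],
  [0,0,0.02,0],
  [0,0,0.035,0],
  [0,0,0.05,0],
  [0,0,0.07,0],
  [0,0,0.09,0],
  [0,0,0.11,0],
  [0,0,0.13,0],
  [0,0,0.15,0],
  [0,0,0.157,0],
  [0,0,0.16,0],
  [0,0,0.16,0],
])

```text
time: 35.27
ee_pos: [0.4682, -0.2087, 0.1832]
tcp_rot: [180.0, 0.0, 85.0]
wrist_force: [-0.0, 0.1, -0.5]
opening: 0.0281
grasp_force: 34.6
```

Converted, 45.3 cm / 100 = 0.453, 44.8 cm / 100 = 0.448, -0.456 rad / 6.2832 = -0.0726.

Emit:
servo_tool([
  [0.001,0.005,0,0],
  [0.005,0.018,0,-0.0032],
  [0.01,0.037,0,-0.0064],
  [0.016,0.062,0,-0.0111],
  [0.024,0.091,0,-0.0159],
  [0.032,0.123,0,-0.0207],
  [0.04,0.155,0,-0.0255],
  [0.049,0.188,0,-0.0302],
  [0.057,0.22,0,-0.035],
  [0.066,0.253,0,-0.0398],
  [0.074,0.285,0,-0.0446],
  [0.083,0.318,0,-0.0493],
  [0.091,0.349,0,-0.0541],
  [0.098,0.378,0,-0.0589],
  [0.105,0.404,0,-0.0637],
  [0.11,0.424,0,-0.0668],
  [0.114,0.439,0,-0.07],
  [0.117,0.448,0,-0.0726],
  [0.118,0.453,0,-0.0726],
  [0.118,0.453,0,-0.0726],
])

```text
time: 36.93
ee_pos: [0.5855, 0.2453, 0.1813]
tcp_rot: [-179.9, 0.1, 59.0]
wrist_force: [-0.1, 0.1, -1.6]
opening: 0.0278
grasp_force: 34.6
```

Converted, -10.5 cm / 100 = -0.105, -10.4 cm / 100 = -0.104.

Emit:
servo_tool([
  [0,0,-0.005,0],
  [0,0,-0.015,0],
  [0,0,-0.03,0],
  [0,0,-0.048,0],
  [0,0,-0.066,0],
  [0,0,-0.08,0],
  [0,0,-0.092,0],
  [0,0,-0.1,0],
  [0,0,-0.104,0],
  [0,0,-0.105,0],
  [0,0,-0.105,0],
])

```text
time: 37.85
ee_pos: [0.5862, 0.2443, 0.0782]
tcp_rot: [180.0, -0.0, 58.9]
wrist_force: [-0.3, 1.1, -1.1]
opening: 0.0279
grasp_force: 34.6
```

Run:
```python
from h import *
S=camera("side")
cv2.imwrite("pics/p4.png",cv2.resize(S[200:370,210:400],None,fx=3,fy=3,interpolation=2)[:,:,::-1])
```

```text
(no output)
```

View pics/p4.png

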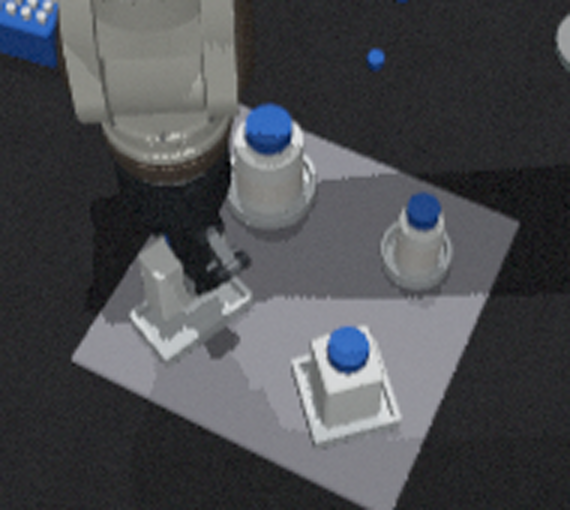

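The other three bottles are seated upright: large (265,170), small (418,245), square (345,380). The oblong bottle hangs above its holder at (165,280), partly hidden. I'll check its fit by projecting where its corners should be.

Run:
```python
from h import *
o=get_obs();p=o["ee_pos"];y=np.radians(58.9);u=np.array([np.cos(y),np.sin(y)]);v=np.array([-u[1],u[0]])
K,R,t=cal("side")
for z in(p[2]-.0235,p[2]+.0465):
    P=np.array([[*(p[:2]+a*.031*u+b*.014*v),z] for a in(-1,1) for b in(-1,1)])
    q=cv2.projectPoints(P,R,t,K,None)[0][:,0]; print(((q-[210,200])*3).round())
```

```text
[[208. 249.]
 [230. 274.]
 [142. 295.]
 [164. 322.]]
[[204. 202.]
 [227. 228.]
 [134. 250.]
 [157. 278.]]
```

The corners match: expected (164,322) and (142,295), and the bottle shows there. I'll lower it.

Emit:
servo_tool([
  [0,0,-0.004,0],
  [0,0,-0.012,0],
  [0,0,-0.02,0],
  [0,0,-0.028,0],
  [0,0,-0.034,0],
  [0,0,-0.038,0],
  [0,0,-0.04,0],
  [0,0,-0.041,0],
  [0,0,-0.0415,0],
  [0,0,-0.042,0],
  [0,0,-0.0425,0],
  [0,0,-0.043,0],
  [0,0,-0.043,0],
  [0,0,-0.043,0],
])

```text
time: 39.07
ee_pos: [0.5862, 0.2444, 0.0352]
tcp_rot: [180.0, -0.0, 58.9]
wrist_force: [0.6, -0.5, 0.6]
opening: 0.0279
grasp_force: 34.7
```

Emit:
servo_tool([
  [0,0,-0.0003,0],
  [0,0,-0.0006,0],
  [0,0,-0.0008,0],
  [0,0,-0.001,0],
  [0,0,-0.001,0],
])

```text
time: 39.48
ee_pos: [0.5863, 0.2444, 0.0351]
tcp_rot: [180.0, -0.1, 58.9]
wrist_force: [-1.5, -1.1, 8.0]
opening: 0.0278
grasp_force: 35.9
```

Converted, 15.3 cm / 100 = 0.153, 15 cm / 100 = 0.15.

Emit:
servo_tool([
  [0,0,0,0],
  [0,0,0,0],
  [0,0,0,0],
  [0,0,0,0],
  [0,0,0,0],
  [0,0,0,0],
  [0,0,0,0],
  [0,0,0,0],
  [0,0,0.003,0],
  [0,0,0.01,0],
  [0,0,0.02,0],
  [0,0,0.04,0],
  [0,0,0.06,0],
  [0,0,0.08,0],
  [0,0,0.1,0],
  [0,0,0.12,0],
  [0,0,0.14,0],
  [0,0,0.15,0],
  [0,0,0.153,0],
  [0,0,0.153,0],
], claw=0)

```text
time: 41.15
ee_pos: [0.5864, 0.2445, 0.1878]
tcp_rot: [179.9, -0.1, 58.9]
wrist_force: [0.3, 0.3, -1.5]
opening: 0.0853
grasp_force: 0.0
```

Converted, -40 cm / 100 = -0.4, -39.5 cm / 100 = -0.395.

Emit:
servo_tool([
  [-0.003,-0.01,0.003,0],
  [-0.006,-0.03,0.006,0],
  [-0.012,-0.06,0.012,0],
  [-0.018,-0.09,0.018,0],
  [-0.024,-0.12,0.024,0],
  [-0.03,-0.15,0.03,0],
  [-0.036,-0.18,0.036,0],
  [-0.042,-0.21,0.042,0],
  [-0.048,-0.24,0.048,0],
  [-0.054,-0.27,0.05,0],
  [-0.06,-0.3,0.05,0],
  [-0.066,-0.33,0.05,0],
  [-0.072,-0.36,0.05,0],
  [-0.078,-0.38,0.05,0],
  [-0.08,-0.395,0.05,0],
  [-0.08,-0.4,0.05,0],
  [-0.08,-0.4,0.05,0],
])

```text
time: 42.57
ee_pos: [0.5053, -0.1567, 0.2359]
tcp_rot: [-179.9, 0.0, 58.8]
wrist_force: [0.0, 0.2, -0.2]
opening: 0.0856
grasp_force: 0.0
```

Run:
```python
from h import *
T=camera("top");S=camera("side");cv2.imwrite("pics/f.png",cv2.resize(np.hstack([T[100:320,130:480],S[100:360,180:440][:220]]),(800,290))[:,:,::-1])
cv2.imwrite("pics/f2.png",np.hstack([cv2.resize(T[150:310,130:290],None,fx=2.5,fy=2.5),cv2.resize(S[220:380,220:380],None,fx=2.5,fy=2.5)])[:,:,::-1])
```

```text
(no output)
```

View pics/f2.png

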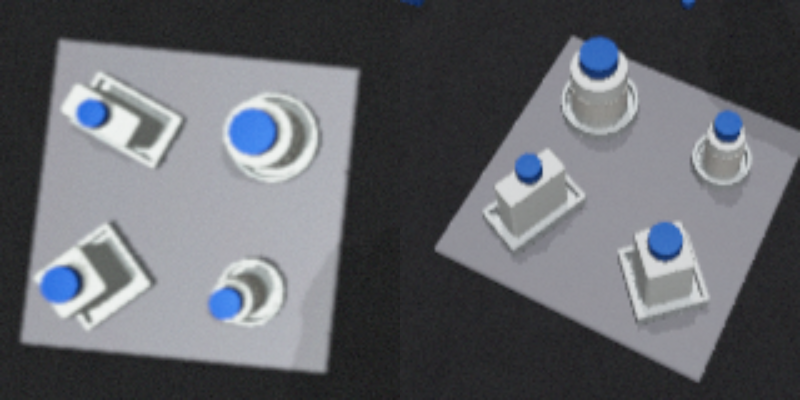

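View pics/f.png

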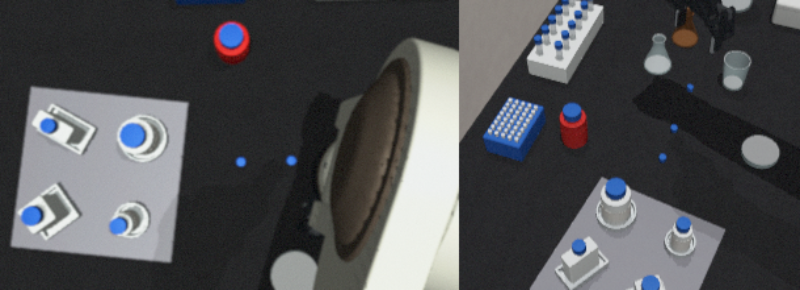

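All four bottles stand upright in their matching holders: oblong (92,113), large (252,131), square (62,284) and small (225,302) in the top crop. The flask, beaker and red bottle are undisturbed, and the gripper is clear of everything.

```bash
python3 -c "
from workcell import *
print(job_done())"
```

```text
the job is handed in; nothing more can be done
None
```

I placed all four bottles upright on the floor of their matching holders, left the beaker and flask where they stood, and handed the job in at about 43 s on the robot's clock.

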